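# Set the leather press to its flag and check the opening with the gauge

## Robot

A 7-joint arm with a two-finger parallel gripper is mounted at the origin on the work surface. World frame = base frame: x ahead of the robot, y to its left, z up, the work surface at z = 0. Lengths are in mm, angles in rad, forces in N, time in s.
With the tool pointing down it reaches from about 400 to 900 mm from the base axis. Payload 5.6 kg.
Tool frame: the origin (TCP) lies midway between the tips of the shut fingers; the grasp point (between the pads) lies 19 mm behind it; x points along the fingers, y is the direction in which the jaws open and shut, and the axes are right-handed (so a half turn about x gives the same grasp; the last joint's range is limited). The gripper opens to 92 mm and grips with 3 to 60 N. Pads are 20 mm wide; open, the fingers measure 128 mm over their backs; the gripper's body (75 mm by 189 mm) begins 69 mm behind the grasp point.
Start: joints at [-0.043, 0.468, -0.012, 1.603, 0.006, 1.071, -0.056], TCP at [650.008, -0.045, 188.292] pointing down, gripper open.
Joint ranges: [-2.53, 2.53], [-0.31, 2.02], [-1.57, 1.55], [0.28, 2.44], [-1.29, 4.43], [0.15, 1.84], [-2.92, 2.92]. Speed limits (rad/s): [2.57, 2.57, 3.14, 3.14, 3.14, 3.14, 3.14].

## Interface

Orientations are given as a rotation vector (axis times angle).
In Python, from cell import robot, grip, kin, viewer gives the robot as it stands. Calls block until the motion is done:
- robot.movep(position, orientation): joint-space move of the TCP to a pose.
- robot.servo_line(position, feed=150, rotation=None): straight line of the TCP; rotation=None keeps the orientation; feed is the mean speed in mm/s.
- robot.goto_joints(angles): joint-space move.
- grip(opening, newtons=None): opening from 0.0 (shut) to 1.0 (fully open); newtons is the grip in N (None keeps the last); returns when the fingers have stopped.
- robot.hold(seconds).
- kin.ik(position, orientation): joint angles nearest the present ones, or None.
- robot.observe(): the state.
- viewer.read_camera(name): name is "scene" or "side" or "wrist"; returns the picture (480x640x3 uint8, red, green, blue); there is no depth.
- viewer.camera_info(name): a dict with "camera_matrix" (3x3 intrinsics, pixels), "R" (3x3) and "t" (3): a world point X has camera coordinates R X + t. Camera axes: x right, y down, z forward; pixel columns grow to the right and rows downward; lengths in mm; the calibration is good to about 2 mm. A picture is of the moment at which its call begins: read the wrist's pose just before it. camera_info takes no time and is no camera call; for the wrist camera it gives the pose at the moment of the call.
A pose or a line that the arm cannot do raises robot.IKError and nothing moves.
- robot.job_done(): hands the job in, once; it reports no verdict.
Trained networks look in the newest picture that a camera, given by its name, has taken for a name from the list of things; names that differ only in an ending like _2 or _b are one class to them, and where a whole thing is asked for, a point or a joint stands for the part that bears it (a point fixed in the world has none). Each returns a list of dicts, best first, with "confidence" (0 to 1); they miss things now and then, are a little off and sometimes report something else, mostly with a low value. They report only what shows in the picture. A call takes as long as a camera call. They do not tell look-alikes from the thing itself.
- viewer.silhouettes(name, camera): "mask" (480x640 bool, what is visible of it).
- viewer.pinpoint(name, camera): "at" ([x, y, z] in mm, in the coordinates of the camera as it stood for that picture, good to about 4 mm: a listed point, or the origin of a listed thing).
The state is a dict: "t": time; "joints": joint angles; "joint_velocities": joint speeds; "joint_torque": joint torques, N m; "tcp_pos": TCP position; "tcp_rot": TCP orientation; "contact_force": force on the tool from outside, world axes, zero at the start; "wrist_torque": the same for the moment, N m; "grip_width": opening from 0.0 (shut) to 1.0 (fully open).
Only numpy, scipy, OpenCV 4.12 (cv2) and the standard library are available. Lean on these libraries where they do the work, as an engineer would, in place of code of your own. Each camera call takes 0.05 s, during which the arm holds its last target.

## Task

Crank the handwheel of the green screw press until the black pointer of its platen is level with the red flag on the scale. Then take the orange gauge by its steel handle and slide its blade, flat on the bed, straight through under the middle of the platen until you feel it bear gently against the yellow back stop, without shoving the stop along, and leave it lying there against the stop. Leave the other things on the table where they are.

Things in the scene. Friction and masses are not known exactly. Their poses are not given: they have to be found in the camera images.
- press: Screw press, fixed. Origin on the table below the wheel axis; x points along the press from the robot's side to the far side (the way the blade slides in), y left, z up. Green base, steel apron on the robot's side to x = -190 mm, 110 mm wide; bed surface 20 mm up. Columns 18 mm thick at y = +-62 mm; head beam 50 x 160 mm, 103 to 133 mm up; scale strip at x = 30, y = 72 to 104 mm, 105 mm up.
- platen: Steel plate under the head, 50 mm along the press by 90 mm across by 22 mm thick, centred on the wheel axis; origin at the middle of its underside, so the gap over the bed is its height minus 20 mm: 3 to 9 mm at the start, less than the gauge's thickness.
- wheel_axis (a point): Point on the handwheel's vertical axis, 192 mm up, level with the knob's middle; its x and y axes turn with the wheel. Steel ring of radius 50 mm (bar 12 mm thick, top 165 mm up) with three spokes, on the head. Seen from above, anticlockwise raises the platen, 8 mm a turn; light friction (about 1.5 N at the knob), it stays where it is left. It may be turned a full turn and more without a stop.
- knob (a point): Middle of the black upright crank knob on the handwheel's ring, 50 mm from the wheel axis: a cylinder 22 mm across and 50 mm tall (167 to 217 mm above the table) that spins freely on its own pin, so a gripper may hold it and go round without turning. This point is 192 mm up and goes round with the wheel.
- pointer (a point): Tip of the black pointer that the platen carries in front of the white scale strip, left of the platen; the strip faces away from the robot. It rises and falls with the platen and is 36 mm above the platen's underside.
- flag_tip (a point): Inner tip of the red flag on the same scale strip: the height that the pointer's tip must have, 71 to 76 mm above the table (a gap of 15 to 20 mm under the platen). It does not move during the work.
- backstop: Yellow block 54 mm wide, 22 mm tall, 14 mm deep, standing on the bed behind the platen, on the press's centre line. Origin at the foot of its front face (towards the robot), 30 to 46 mm beyond the wheel axis, 21 mm above the table; axes as the press. It is held by friction and slips back if pushed with more than about 18 N.
- stop_face (a point): Point in the backstop's front face, 27 mm above the table, on the press's centre line: where the middle of the gauge's nose must bear. Axes as the press.
- gauge: The loose gauge, 0.32 kg or so; origin at its underside below the middle of the steel handle, x ahead along the blade, z up. Orange blade 12 mm thick, 30 mm wide, reaching 20 mm behind and 175 mm ahead of the origin. It balances about 25 mm ahead of the handle's middle.
- gauge_grip (a point): Where to grasp the gauge: the middle of its upright steel handle, a plate 40 mm along the gauge's x, 14 mm thick along its y, from 12 to 66 mm above the gauge's underside; this point is 45 mm above the underside. Axes as the gauge.
- gauge_nose (a point): Middle of the square front end face of the gauge's blade, 175 mm ahead of the handle's middle and 6 mm above the gauge's underside. Axes as the gauge.
- glue_bottle: Bystander, to be left alone: white glue bottle, 56 mm across, 130 mm tall. Origin at its underside.
- rivet_jar: Bystander, to be left alone: glass jar, 68 mm across, 75 mm tall. Origin at its underside.
- thread_spool: Bystander, to be left alone: turned wooden spool, 52 mm across, 57 mm tall. Origin at its underside.
- mallet: Bystander, to be left alone: mallet with rubber head and pale wooden handle, lying, 240 mm long. Origin at its underside.
- awl: Bystander, to be left alone: awl with dark wooden handle, lying, 150 mm long. Origin at its underside.
- weight: Bystander, to be left alone: brass block weight, 70 x 50 x 40 mm. Origin at its underside.
- tool_mug: Bystander, to be left alone: white mug, 74 mm across, 90 mm tall. Origin at its underside.
There are look-alikes about, which are no part of the job. Leave any blue look-alike of the gauge alone.

How it is judged (in metres and radians):
On the way, in this order (a step that is already met when the one before it is completed fails the run):
1. the pointer has been set level with the flag (within 2.2 mm) (z of pointer in the frame of flag_tip between -0.0022 and 0.0022 m), for 0.4 s.
2. the gauge's nose bears against the back stop (more than 1 N) with the blade under the platen (all of step 1 and contact force between gauge and backstop above 1 N and y of gauge_nose in the frame of stop_face between -0.018 and 0.018 m), for 0.1 s.
At the end, for the whole second after the job is handed in: The pointer is within 2.2 mm of the flag's height; the gauge lies flat on the bed (tilt under 0.05 rad, nose 23 to 31 mm above the table), along the press within 0.12 rad, its nose within 3 mm of the back stop's face and within 15 mm of its middle, released and at rest (all of step 1 and x of gauge_nose in the frame of stop_face above -0.003 m and angle between the x axis of gauge_nose and the x axis of stop_face, either way round below 0.12 rad and angle between gauge_nose's own z axis and vertical below 0.05 rad and linear speed of gauge below 0.01 m/s and y of gauge_nose in the frame of stop_face between -0.015 and 0.015 m and height (world z) of gauge_nose between 0.023 and 0.031 m); the robot touches nothing.
It fails at once if the back stop is shoved more than 4 mm out of its setting (distance of stop_face from where it was at the start of the episode above 0.004 m).
It fails at once if another thing on the table is moved more than 30 mm (distance of any of glue_bottle, rivet_jar, thread_spool, mallet, awl, weight, tool_mug from where it was at the start of the episode above 0.03 m).
It also fails if it takes over 72 s, if anything falls off the work surface, if the arm or the gripper's body presses on something with over 40 N, if the wrist force passes 120 N, or if a joint passes its speed limit or range.

## Working session

There is one attempt and no reset: what is moved stays moved. The work goes in short steps, each a Python script; the robot and the scene stay as the last script left them, time stands still between calls to the robot, and variables do not carry over. Pictures are saved under pics/ and viewed, and the job is handed in when it is done.

```bash
mkdir -p pics; ls; cat > h.py <<'E'
import numpy as np, cv2
from cell import robot, grip, kin, viewer
from scipy.spatial.transform import Rotation as Ro
def snap(c,f):
    im=viewer.read_camera(c); cv2.imwrite('pics/'+f,im[:,:,::-1]); return im
def w(c,p,info=None):
    i=info or viewer.camera_info(c); return np.array(i['R']).T@(np.array(p)-np.array(i['t']))
def proj(c,X,info=None):
    i=info or viewer.camera_info(c); q=np.array(i['camera_matrix'])@(np.array(i['R'])@np.array(X)+np.array(i['t'])); return q[:2]/q[2]
def pins(c,names):
    for n in names:
        for d in viewer.pinpoint(n,c)[:3]:
            print(c,n,round(d['confidence'],2),w(c,d['at']).round(1),proj(c,w(c,d['at'])).round(0))
E
python3 - <<'E'
from h import *
for c in ['scene','side','wrist']:
    snap(c,c+'0.png')
    print(c,np.round(w(c,[0,0,0]),0), np.array(viewer.camera_info(c)['R']).round(2).tolist())
    pins(c,['press','wheel_axis','knob','pointer','flag_tip','backstop','stop_face','gauge','gauge_grip','gauge_nose'])
o=robot.observe();print(o['t'],o['tcp_rot'])
E
```

```text
pics
scene [1476.  228. 1210.] [[-0.28, 0.96, 0.01], [0.72, 0.21, -0.66], [-0.64, -0.18, -0.75]]
scene press 0.75 [ 629.1 -123.5   22.6] [269. 280.]
scene press 0.7 [ 630.3 -124.8   -1. ] [269. 286.]
scene press 0.5 [690.4 -52.4  59.8] [288. 296.]
scene wheel_axis 0.64 [ 637.8 -127.5  192.6] [263. 239.]
scene knob 0.94 [600.9 -82.2 194.4] [286. 231.]
scene pointer 0.61 [688.2 -54.2  61.2] [287. 295.]
scene flag_tip 0.49 [686.7 -47.4  76.2] [290. 291.]
scene backstop 0.72 [ 662.3 -130.5   20.8] [263. 290.]
scene stop_face 0.5 [ 661.3 -133.    26. ] [262. 288.]
scene stop_face 0.33 [687.9 -51.7  60.4] [288. 295.]
scene gauge 0.76 [3.181e+02 2.469e+02 1.000e-01] [427. 231.]
scene gauge 0.71 [486.3 315.1   2.2] [443. 281.]
scene gauge 0.24 [686.3 -49.9  75.5] [289. 291.]
scene gauge_grip 0.65 [319.5 244.5  43.4] [428. 221.]
scene gauge_grip 0.58 [480.3 315.1  44.9] [446. 269.]
scene gauge_nose 0.88 [310.9 421.    9.7] [489. 240.]
scene gauge_nose 0.8 [637.8 392.2   4.5] [467. 334.]
scene gauge_nose 0.54 [778.7 111.    1.7] [342. 355.]
side [370. 795. 604.] [[-0.98, -0.21, 0.0], [-0.11, 0
[... 468 characters left out ...]
42 [ 668.1 -136.5   27.8] [283. 254.]
side gauge 0.86 [486.1 312.4   0.9] [312. 414.]
side gauge 0.73 [318.8 245.1   1.1] [416. 400.]
side gauge 0.56 [687.7 -51.5  58. ] [264. 259.]
side gauge_grip 0.85 [317.5 245.2  45.5] [419. 381.]
side gauge_grip 0.84 [485.3 308.8  45.2] [313. 394.]
side gauge_nose 0.84 [641.1 392.1   7.2] [204. 435.]
wrist [650.  80. 385.] [[1.0, 0.0, -0.0], [0.0, -0.96, 0.29], [-0.0, -0.29, -0.96]]
wrist press 0.89 [ 633.6 -128.1   -1.3] [299. 318.]
wrist wheel_axis 0.61 [ 631.7 -125.9  190.6] [285. 461.]
wrist stop_face 0.7 [ 664.2 -135.6   27.4] [327. 338.]
wrist gauge_grip 0.64 [ 6.307e+02 -1.306e+02 -1.000e-01] [296. 321.]
1.65 [ 1.20924401  1.20912328 -1.20920154]
```

View pics/scene0.png

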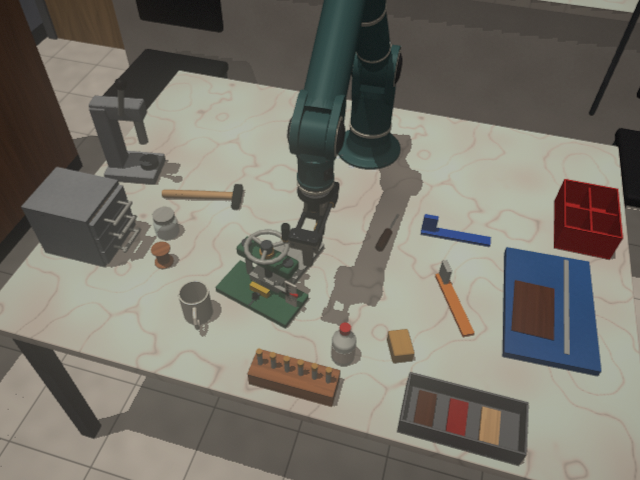

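View pics/side0.png

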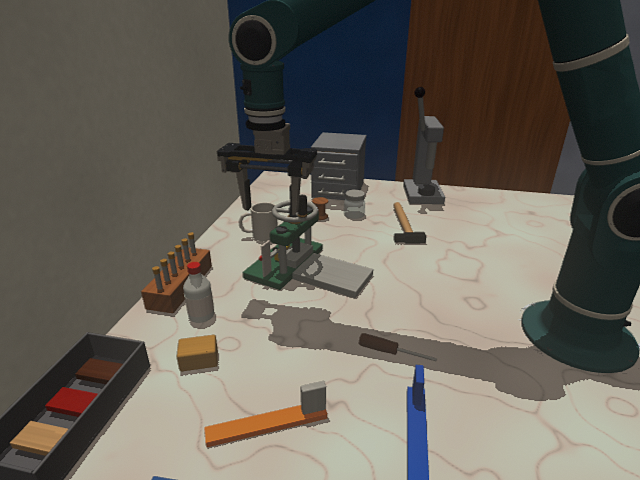

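View pics/wrist0.png

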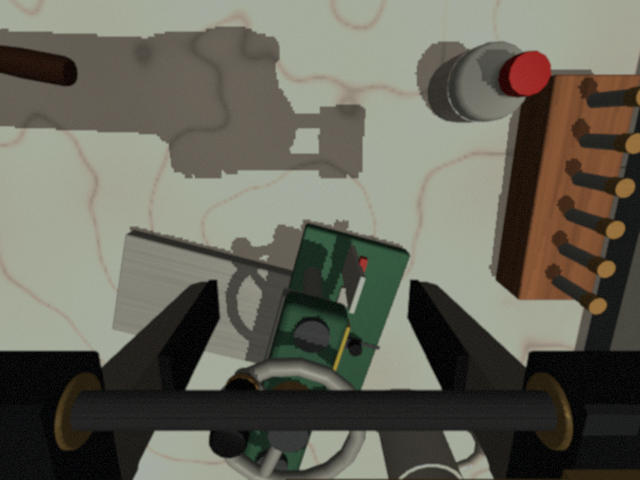

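```bash
python3 - <<'E'
from h import *
o=robot.observe(); i=viewer.camera_info('wrist')
Rt=Ro.from_rotvec(o['tcp_rot']).as_matrix(); print(Rt.round(2))
Rc=np.array(i['R']).T; pc=w('wrist',[0,0,0])
RTC=Rt.T@Rc; pTC=Rt.T@(pc-o['tcp_pos']); print(RTC.round(3),pTC.round(1),np.round(i['camera_matrix'],1).tolist())
np.savez('tc.npz',R=RTC,p=pTC)
P=np.array([688,-50,68.]); sol=[]
for yaw in np.radians(np.arange(-60,100,20)):
  for el in np.radians([20,30,40,50,60]):
    for D in [280,340]:
      d=np.array([np.cos(yaw)*np.cos(el),np.sin(yaw)*np.cos(el),np.sin(el)])
      z=-d; x0=np.cross(z,[0,0,1]);x0/=np.linalg.norm(x0)
      for roll in np.radians(np.arange(0,360,30)):
        x=Ro.from_rotvec(z*roll).apply(x0); y=np.cross(z,x)
        R=np.column_stack([x,y,z])@RTC.T; p=P+d*D-R@pTC
        if p[2]<60: continue
        q=kin.ik(p.tolist(),Ro.from_matrix(R).as_rotvec().tolist())
        if q is None: continue
        sol.append((np.degrees(yaw),np.degrees(el),D,np.degrees(roll),p.round(0),R[:,0].round(2),np.abs(np.array(q)-o['joints']).max().round(2)))
print(len(sol))
sol.sort(key=lambda s:s[1]); 
for s in sol[:40]: print(*s)
E
```

```text
[[ 0.  1. -0.]
 [-0. -0. -1.]
 [-1.  0.  0.]]
[[ 0.001 -0.286  0.958]
 [ 1.     0.001 -0.   ]
 [-0.001  0.958  0.286]] [-197.1   -0.5  -80.1] [[384.4, 0.0, 313.2], [0.0, 384.4, 239.0], [0.0, 0.0, 1.0]]
351
-59.99999999999999 20.0 280 90.0 [ 703. -116.   91.] [-0.2   0.92 -0.33] 0.81
-59.99999999999999 20.0 280 119.99999999999999 [ 703. -112.  100.] [-0.21  0.86 -0.46] 1.3
-59.99999999999999 20.0 280 150.0 [ 708. -106.  108.] [-0.28  0.78 -0.56] 1.68
59.99999999999999 20.0 280 180.0 [717.  -1. 111.] [-0.4 -0.7 -0.6] 0.73
59.99999999999999 20.0 280 210.00000000000003 [709.   5. 108.] [-0.28 -0.78 -0.56] 1.26
59.99999999999999 20.0 280 239.99999999999997 [703.  11. 101.] [-0.21 -0.86 -0.46] 1.76
59.99999999999999 20.0 280 270.0 [702.  16.  92.] [-0.2  -0.92 -0.33] 2.23
59.99999999999999 20.0 280 300.0 [706.  17.  82.] [-0.26 -0.95 -0.19] 2.64
59.99999999999999 20.0 340 210.00000000000003 [737.  54. 129.] [-0.28 -0.78 -0.56] 1.23
59.99999999999999 20.0 340 239.99999999999997 [731.  60. 122.] [-0.21 -0.86 -0.46] 1.72
59.99999999999999 20.0 340 270.0 [731.  64. 112.] [-0.2  -0.92 -0.33] 2.
[... 1529 characters left out ...]
96 280 150.0 [704. -99. 117.] [-0.23  0.68 -0.69] 1.49
-59.99999999999999 29.999999999999996 280 180.0 [712. -93. 120.] [-0.34  0.59 -0.73] 2.12
-59.99999999999999 29.999999999999996 340 90.0 [ 726. -157.  132.] [-0.17  0.86 -0.48] 0.8
-59.99999999999999 29.999999999999996 340 119.99999999999999 [ 726. -151.  141.] [-0.17  0.78 -0.6 ] 1.19
-59.99999999999999 29.999999999999996 340 150.0 [ 730. -144.  147.] [-0.23  0.68 -0.69] 1.6
40.0 29.999999999999996 280 210.00000000000003 [720. -10. 118.] [-0.45 -0.56 -0.69] 1.39
40.0 29.999999999999996 280 239.99999999999997 [718.  -2. 111.] [-0.42 -0.68 -0.6 ] 1.85
59.99999999999999 29.999999999999996 280 150.0 [722. -12. 117.] [-0.48 -0.54 -0.69] 0.75
```

```bash
python3 - <<'E'
import cv2
a=cv2.imread('pics/scene0.png')[200:340,200:360]; cv2.imwrite('pics/scene0z.png',cv2.resize(a,None,fx=5,fy=4.28,interpolation=2)[:600,:800])
E
```

```text
(no output)
```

View pics/scene0z.png

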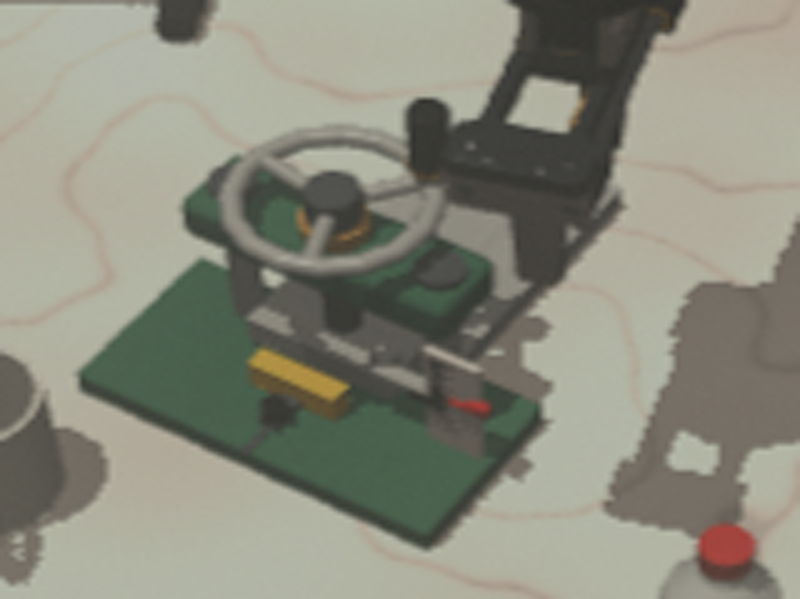

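```bash
python3 - <<'E'
from h import *
T=np.load('tc.npz'); RTC,pTC=T['R'],T['p']; o=robot.observe()
P=np.array([688,-50,68.]); sol=[]
for yaw in range(-40,61,10):
  for el in range(20,61,5):
    for D in [320]:
      a,e=np.radians([yaw,el]);d=np.array([np.cos(a)*np.cos(e),np.sin(a)*np.cos(e),np.sin(e)])
      z=-d; x0=np.cross(z,[0,0,1]);x0/=np.linalg.norm(x0)
      for roll in range(0,360,15):
        x=Ro.from_rotvec(z*np.radians(roll)).apply(x0); y=np.cross(z,x)
        R=np.column_stack([x,y,z])@RTC.T; p=P+d*D-R@pTC
        if p[2]<90: continue
        q=kin.ik(p.tolist(),Ro.from_matrix(R).as_rotvec().tolist())
        if q is None: continue
        sol.append((yaw,el,D,roll,p.round(0),R[:,0].round(2),R[:,1].round(2),np.abs(np.array(q)-o['joints']).max().round(2)))
sol.sort(key=lambda s:abs(s[0]+5)/2+s[1]+8*s[-1])
for s in sol[:40]: print(*s)
E
```

```text
Traceback (most recent call last):
ValueError: time passes only in moves, steps and waits
```

```bash
python3 - <<'E'
from h import *
T=np.load('tc.npz'); RTC,pTC=T['R'],T['p']; o=robot.observe()
P=np.array([688,-50,68.]); sol=[];n=0
try:
 for yaw in [-30,0,30]:
  for el in [30,40,50]:
    for D in [320]:
      a,e=np.radians([yaw,el]);d=np.array([np.cos(a)*np.cos(e),np.sin(a)*np.cos(e),np.sin(e)])
      z=-d; x0=np.cross(z,[0,0,1]);x0/=np.linalg.norm(x0)
      for roll in range(0,360,30):
        x=Ro.from_rotvec(z*np.radians(roll)).apply(x0); y=np.cross(z,x)
        R=np.column_stack([x,y,z])@RTC.T; p=P+d*D-R@pTC
        if p[2]<90: continue
        n+=1
        q=kin.ik(p.tolist(),Ro.from_matrix(R).as_rotvec().tolist())
        if q is None: continue
        sol.append((yaw,el,D,roll,p.round(0),R[:,0].round(2),R[:,1].round(2),np.abs(np.array(q)-o['joints']).max().round(2)))
except Exception as ex: print(n,ex)
sol.sort(key=lambda s:abs(s[0]+5)/2+s[1]+8*s[-1])
for s in sol[:40]: print(*s)
E
```

```text
0 50 320 150 [744. -61. 162.] [-0.43  0.14 -0.89] [ 0.38 -0.87 -0.32] 0.88
0 50 320 180 [742. -51. 164.] [-0.4  -0.   -0.92] [-0. -1.  0.] 1.36
0 50 320 210 [744. -40. 162.] [-0.43 -0.14 -0.89] [-0.38 -0.87  0.32] 1.86
-30 50 320 120 [733. -97. 157.] [-0.31  0.47 -0.83] [ 0.32 -0.77 -0.56] 0.71
30 40 320 210 [745.  -6. 151.] [-0.43 -0.41 -0.81] [ 0.15 -0.91  0.38] 1.49
-30 50 320 150 [731. -87. 162.] [-0.3   0.34 -0.89] [-0.1  -0.94 -0.32] 1.21
30 40 320 240 [745.   3. 146.] [-0.43 -0.54 -0.72] [-0.23 -0.71  0.66] 1.96
30 50 320 150 [742. -31. 162.] [-0.44 -0.09 -0.89] [ 0.76 -0.56 -0.32] 0.79
30 50 320 180 [735. -23. 164.] [-0.34 -0.2  -0.92] [ 0.5  -0.87  0.  ] 0.99
-30 50 320 180 [734. -77. 164.] [-0.34  0.2  -0.92] [-0.5  -0.87  0.  ] 1.72
30 50 320 210 [732. -14. 162.] [-0.3  -0.34 -0.89] [ 0.1  -0.94  0.32] 1.51
-30 50 320 210 [741. -70. 162.] [-0.44  0.09 -0.89] [-0.76 -0.56  0.32] 2.36
30 50 320 240 [732.  -4. 158.] [-0.32 -0.47 -0.83] [-0.33 -0.76  0.56] 2.01
30 50 320 270 [738.   2. 151.] [-0.39 -0.56 -0.73] [-0.66 -0.38  0.64] 2.48
```

```bash
cat >> h.py <<'E'
T=np.load('tc.npz'); RTC,pTC=T['R'],T['p']
def look(P,yaw,el,D,roll):
    a,e=np.radians([yaw,el]);d=np.array([np.cos(a)*np.cos(e),np.sin(a)*np.cos(e),np.sin(e)])
    z=-d; x0=np.cross(z,[0,0,1]);x0/=np.linalg.norm(x0)
    x=Ro.from_rotvec(z*np.radians(roll)).apply(x0); y=np.cross(z,x)
    R=np.column_stack([x,y,z])@RTC.T; p=np.array(P)+d*D-R@pTC
    return p.tolist(),Ro.from_matrix(R).as_rotvec().tolist()
E
python3 - <<'E'
from h import *
robot.movep(*look([688,-50,68],30,50,320,180))
im=snap('wrist','w1.png')
pins('wrist',['press','wheel_axis','knob','pointer','flag_tip','backstop','stop_face'])
i=viewer.camera_info('wrist'); np.savez('w1.npz',R=i['R'],t=i['t'],K=i['camera_matrix'])
o=robot.observe(); print(o['t'],o['tcp_pos'],o['contact_force'])
E
```

```text
wrist press 0.59 [ 632.5 -128.     4.5] [347. 261.]
wrist wheel_axis 0.74 [ 630.  -127.1  194.1] [362. 441.]
wrist pointer 0.61 [693.  -49.3  62. ] [313. 229.]
wrist pointer 0.31 [ 629.8 -128.3   27.1] [348. 278.]
wrist flag_tip 0.6 [688.4 -49.9  73.9] [311. 242.]
wrist backstop 0.9 [ 667.8 -133.7   21.8] [372. 253.]
wrist stop_face 0.52 [689.7 -52.1  64.7] [315. 235.]
2.9917 [734.97047498 -23.79684309 164.67207512] [ 0.26089901 -0.4160008  -0.52616198]
```

View pics/w1.png

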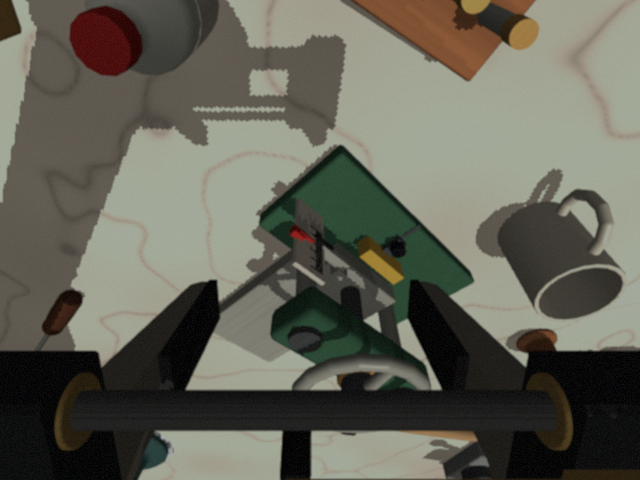

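```bash
python3 - <<'E'
import cv2
a=cv2.imread('pics/w1.png')[190:290,270:400]; a=cv2.flip(a,-1); cv2.imwrite('pics/w1z.png',cv2.resize(a,None,fx=6,fy=6,interpolation=2)[:600,:800])
E
```

```text
(no output)
```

View pics/w1z.png

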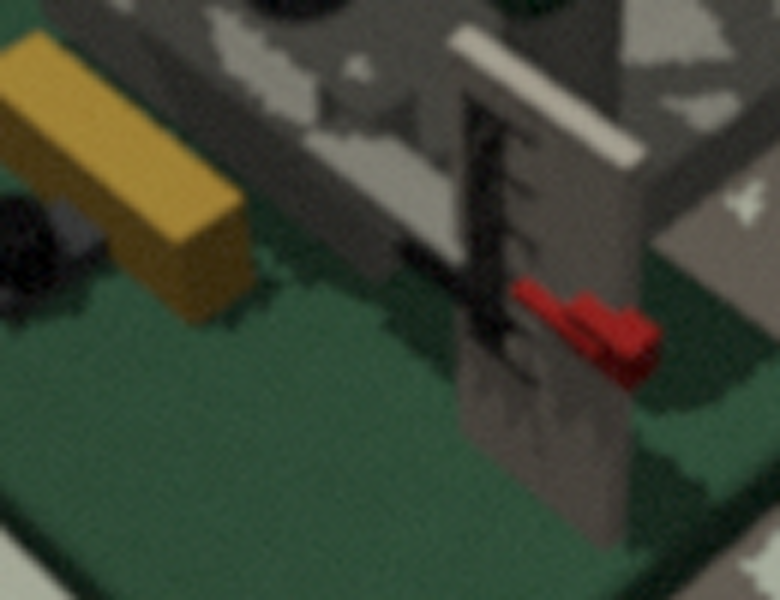

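```bash
cat >> h.py <<'E'
def plane(c,uv,z,info=None):
    i=info or viewer.camera_info(c); R=np.array(i['R']);t=np.array(i['t']);K=np.array(i['camera_matrix'])
    d=R.T@np.linalg.solve(K,[uv[0],uv[1],1]); C=-R.T@t; return C+d*(z-C[2])/d[2]
E
python3 - <<'E'
from h import *
for z in [12,20]:
  for c,ps in [('wrist',[(345,147),(260,213),(473,277)]),('scene',[(200+82/5,200+378/4.28),(200+430/5,200+540/4.28),(200+540/5,200+408/4.28)])]:
    X=[plane(c,p,z)[:2] for p in ps]
    print(z,c,np.round(X,1).tolist())
    for a,b in [(0,1),(0,2),(1,2)]:
        v=X[b]-X[a]; print(np.degrees(np.arctan2(v[1],v[0])).round(1),np.linalg.norm(v).round(1))
E
```

```text
12 wrist [[749.5, -47.6], [650.0, -14.3], [688.4, -257.8]]
161.5 105.0
-106.2 218.9
-81.0 246.6
12 scene [[686.9, -250.2], [746.2, -40.5], [640.7, -14.9]]
74.2 217.9
101.1 239.9
166.3 108.6
20 wrist [[752.6, -45.0], [655.7, -12.5], [693.1, -249.6]]
161.5 102.2
-106.2 213.1
-81.0 240.0
20 scene [[692.2, -247.0], [751.1, -38.7], [646.3, -13.2]]
74.2 216.5
101.1 238.3
166.3 107.9
```

```bash
python3 - <<'E'
from h import *
# wrist0 info reconstruct
o_p=np.array([650.008,-.045,188.292]); Rt=Ro.from_rotvec([1.20924401,1.20912328,-1.20920154]).as_matrix()
Rc=Rt@RTC; C=o_p+Rt@pTC; inf=dict(R=Rc.T,t=-Rc.T@C,camera_matrix=viewer.camera_info('wrist')['camera_matrix'])
X=[plane('',p,20,inf)[:2] for p in [(130,231),(113,329),(292,271),(306,224),(409,250)]]
print(np.round(X,1).tolist())
for a,b in [(0,1),(0,2),(3,4)]:
    v=X[b]-X[a]; print(np.degrees(np.arctan2(v[1],v[0])).round(1),np.linalg.norm(v).round(1))
m=(X[0]+X[1])/2
print('axis',m+190*np.array([np.cos(np.radians(-16)),np.sin(np.radians(-16))]))
E
```

```text
[[468.7, -21.0], [435.9, -129.5], [627.8, -63.0], [642.3, -13.7], [745.2, -40.4]]
-106.8 113.3
-14.8 164.6
-14.5 106.3
axis [ 634.91770468 -127.65249872]
```

```bash
python3 - <<'E'
import cv2
a=cv2.imread('pics/wrist0.png')[210:390,90:330]; cv2.imwrite('pics/wrist0z.png',cv2.resize(a,None,fx=3.3,fy=3.3,interpolation=2)[:600,:800])
E
```

```text
(no output)
```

View pics/wrist0z.png

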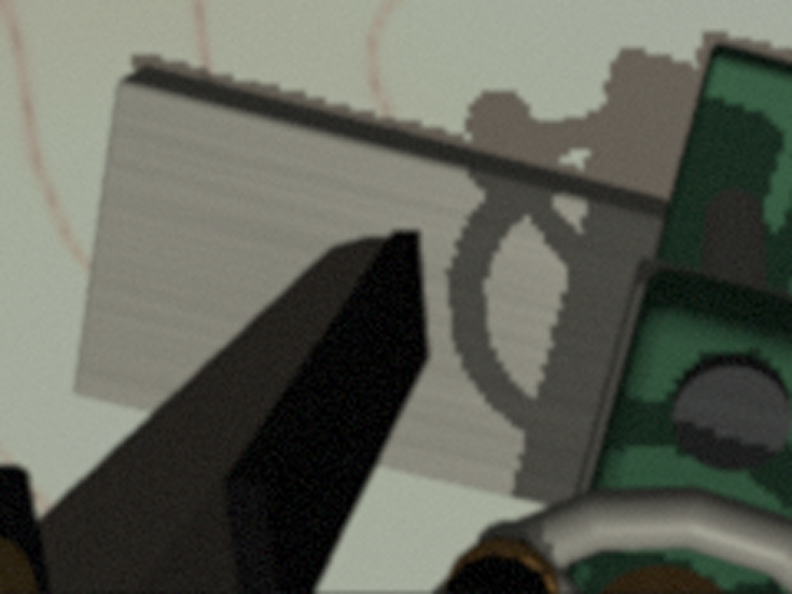

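```bash
python3 - <<'E'
from h import *
o_p=np.array([650.008,-.045,188.292]); Rt=Ro.from_rotvec([1.20924401,1.20912328,-1.20920154]).as_matrix()
Rc=Rt@RTC; C=o_p+Rt@pTC; inf=dict(R=Rc.T,t=-Rc.T@C,camera_matrix=viewer.camera_info('wrist')['camera_matrix'])
X=[plane('',p,20,inf)[:2] for p in [(127.9,234.8),(112.7,328.8),(290,274.2),(256.7,361.5)]]
for a,b in [(0,1),(0,2),(1,3)]:
    v=X[b]-X[a]; print(np.degrees(np.arctan2(v[1],v[0])).round(1),np.linalg.norm(v).round(1))
m=(X[0]+X[1])/2
for a in (-15,-16): print('axis',m+190*np.array([np.cos(np.radians(a)),np.sin(np.radians(a))]))
# closer looks feasibility
P=[686,-50,70]
for yaw in [0,20,40,60,-30]:
  for el in [25,35,45]:
    for D in [230]:
      for roll in [120,150,180,210,240,0]:
        p,r=look(P,yaw,el,D,roll)
        q=kin.ik(p,r)
        if q is not None: R=Ro.from_rotvec(r).as_matrix();print(yaw,el,D,roll,np.round(p),R[:,0].round(2),R[:,1].round(2))
E
```

```text
-106.3 108.7
-14.6 165.0
-14.7 157.2
axis [ 634.35911693 -126.28848084]
axis [ 633.47293216 -129.48395988]
0 45 230 150 [687. -61.  95.] [-0.5   0.14 -0.85] [ 0.35 -0.87 -0.35]
0 45 230 180 [684. -51.  97.] [-0.48 -0.   -0.88] [-0. -1.  0.]
0 45 230 210 [686. -40.  96.] [-0.5  -0.14 -0.85] [-0.35 -0.87  0.35]
0 45 230 240 [691. -33.  90.] [-0.58 -0.25 -0.78] [-0.61 -0.5   0.61]
20 35 230 180 [689. -49.  97.] [-0.58 -0.21 -0.78] [ 0.34 -0.94  0.  ]
20 35 230 210 [687. -39.  95.] [-0.56 -0.36 -0.75] [ 0.03 -0.91  0.41]
20 35 230 240 [688. -31.  89.] [-0.58 -0.47 -0.67] [-0.3  -0.64  0.71]
20 45 230 150 [690. -60.  95.] [-0.52 -0.04 -0.85] [ 0.63 -0.69 -0.35]
20 45 230 180 [685. -51.  97.] [-0.45 -0.16 -0.88] [ 0.34 -0.94  0.  ]
20 45 230 210 [683. -41.  96.] [-0.42 -0.31 -0.85] [-0.04 -0.93  0.35]
20 45 230 240 [685. -32.  90.] [-0.46 -0.43 -0.78] [-0.4  -0.68  0.61]
40 25 230 210 [687. -37.  94.] [-0.49 -0.6  -0.63] [ 0.39 -0.8   0.45]
40 25 230 240 [684. -29.  87.] [-0.46 -0.71 -0.53] [ 0.04 -0.62  0.79]
40 35 230 180 [689. -48.  97.] [-0.48 -0.4  -0.78] [ 0.64 -0.77  0.  ]
40 35 230
[... 1212 characters left out ...]
[678. -45.  96.] [-0.13 -0.51 -0.85] [ 0.57 -0.74  0.35]
60 45 230 240 [674. -37.  90.] [-0.07 -0.62 -0.78] [ 0.13 -0.78  0.61]
60 45 230 0 [699. -26.  68.] [-0.44 -0.76 -0.48] [-0.87  0.5  -0.  ]
-30 35 230 120 [685. -70.  88.] [-0.48  0.57 -0.67] [ 0.18 -0.68 -0.71]
-30 35 230 150 [685. -62.  95.] [-0.49  0.44 -0.75] [-0.19 -0.89 -0.41]
-30 35 230 180 [689. -52.  97.] [-0.54  0.31 -0.78] [-0.5  -0.87  0.  ]
-30 45 230 120 [682. -69.  90.] [-0.38  0.5  -0.78] [ 0.28 -0.74 -0.61]
-30 45 230 150 [681. -60.  95.] [-0.36  0.37 -0.85] [-0.13 -0.93 -0.35]
-30 45 230 180 [684. -50.  97.] [-0.41  0.24 -0.88] [-0.5  -0.87  0.  ]
-30 45 230 210 [691. -42.  96.] [-0.51  0.13 -0.85] [-0.74 -0.57  0.35]
```

```bash
python3 - <<'E'
import cv2
a=cv2.imread('pics/side0.png')[175:245,255:345]; cv2.imwrite('pics/side0z.png',cv2.resize(a,None,fx=8,fy=8,interpolation=2)[:600,:800])
from h import *
K=plane('scene',(200+428/5,200+108/4.28),217);print(K)
# ring outer ellipse left/right/top/bottom in zoom at z=159
for p in [(222,195),(450,190),(335,128),(330,275)]: print(plane('scene',(200+p[0]/5,200+p[1]/4.28),160))
E
```

```text
[601.9598315  -82.38733831 217.        ]
[ 644.82408566 -175.5937402   160.        ]
[609.60878639 -70.23278724 160.        ]
[ 580.17859465 -139.823188    160.        ]
[ 685.31024087 -105.84079762  160.        ]
```

View pics/side0z.png

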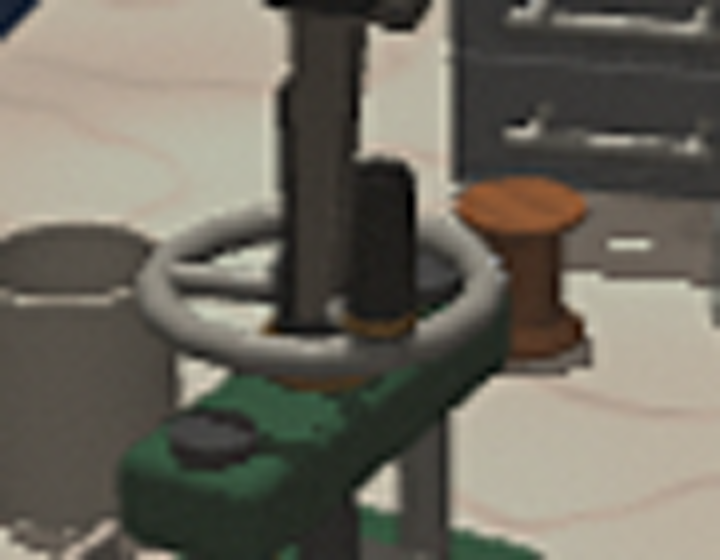

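```bash
python3 - <<'E'
from h import *
print(plane('side',(255+386/8,175+172/8),217), plane('side',(255+382/8,175+300/8),178))
print(plane('scene',(200+430/5,200+165/4.28),178))
for p in [(140,290),(508,270),(320,200),(320,375)]: print(plane('side',(255+p[0]/8,175+p[1]/8),159))
E
```

```text
[596.69978806 -81.38681786 217.        ] [598.0976178  -79.92858778 178.        ]
[609.3272599  -80.08747853 178.        ]
[ 680.6527638  -109.92030979  159.        ]
[ 576.23545738 -147.9812695   159.        ]
[ 645.5507715  -186.49427541  159.        ]
[613.23464428 -66.5433592  159.        ]
```

```bash
cat >> h.py <<'E'
AX=np.array([632.,-126.5])
def rotd(psi):  # tool down, jaws (tool y) at psi deg
    a=np.radians(psi); x=np.array([0,0,-1.]); y=np.array([np.cos(a),np.sin(a),0])
    return Ro.from_matrix(np.column_stack([x,y,np.cross(x,y)])).as_rotvec().tolist()
def kp(th,z): return [AX[0]+50*np.cos(np.radians(th)),AX[1]+50*np.sin(np.radians(th)),z]
def crank(t0,t1,psi0,step=15,feed=70,z=178):
    n=int(np.ceil(abs(t1-t0)/step)); F=[]
    for k in range(1,n+1):
        th=t0+(t1-t0)*k/n
        robot.servo_line(kp(th,z),feed=feed,rotation=rotd(psi0+th-t0))
        F.append(np.array(robot.observe()['contact_force']))
    return np.array(F)
E
python3 - <<'E'
from h import *
q=kin.ik(kp(123,178),rotd(-147)); print(np.round(q,2))
q=kin.ik(kp(123,178),rotd(147)); print(np.round(q,2))
robot.movep(kp(123,260),rotd(-147))
o=robot.observe(); print(o['t'],np.round(o['joints'],2)); grip(0.6,5)
robot.servo_line(kp(123,178),feed=150)
o=robot.observe(); print(o['t'],np.round(o['contact_force'],1)); 
grip(0.0,5)
o=robot.observe(); print(o['t'],o['grip_width']*92,np.round(o['contact_force'],1),np.round(o['tcp_pos'],1)); 
snap('scene','s2.png')
pins('scene',['knob'])
E
python3 - <<'E'
import cv2
a=cv2.imread('pics/s2.png')[180:320,200:360]; cv2.imwrite('pics/s2z.png',cv2.resize(a,None,fx=5,fy=4.28,interpolation=2)[:600,:800])
E
```

```text
[-0.34  0.45  0.57  1.74 -0.27  1.03 -2.24]
[ 0.91  0.85 -1.33  1.66  0.85  1.33  2.  ]
4.1333 [-0.36  0.37  0.58  1.65 -0.21  1.19 -2.29]
5.525 [0.5 0.2 0.6]
6.125 21.581802876885416 [-1.  -0.4  2.1] [604.8 -84.6 178.3]
scene knob 0.73 [605.5 -80.2 190.1] [286. 234.]
```

View pics/s2z.png

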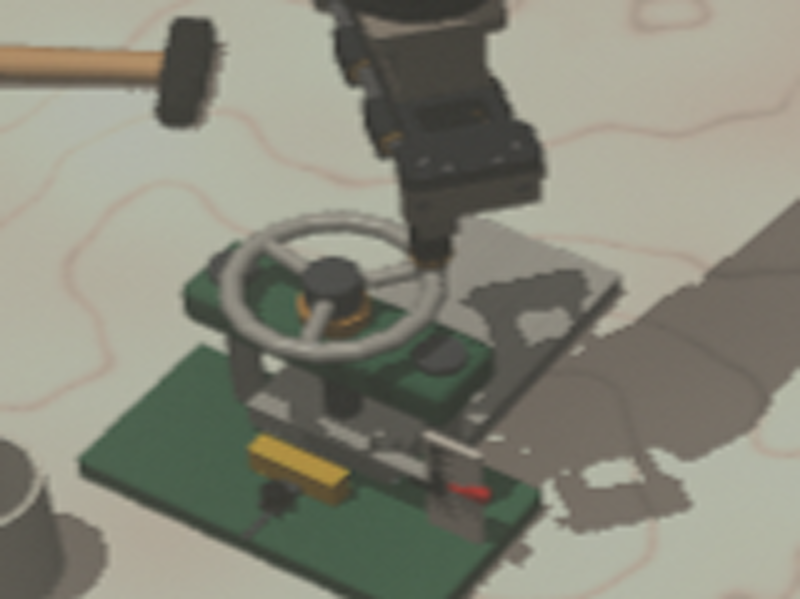

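```bash
python3 - <<'E'
from h import *
F=crank(123,183,-147)
o=robot.observe(); print(o['t'],np.round(o['joints'],2),o['grip_width']*92); print(F.round(1))
E
```

```text
7.8583 [-0.11  0.39  0.35  1.77 -0.15  1.   -1.23] 21.598986277709212
[[-0.1 -0.6  2.4]
 [-0.6 -1.4  3.7]
 [ 0.2 -0.5  3.6]
 [ 0.4 -1.5  3.6]]
```

```bash
python3 - <<'E'
from h import *
F=crank(183,408,-87,feed=110)
o=robot.observe(); print(o['t'],np.round(o['joints'],2),o['grip_width']*92,o['tcp_pos']); print(F.round(1)[::3])
snap('scene','s3.png'); pins('scene',['knob','pointer','flag_tip'])
E
python3 - <<'E'
import cv2
a=cv2.imread('pics/s3.png')[180:320,200:360]; cv2.imwrite('pics/s3z.png',cv2.resize(a,None,fx=5,fy=4.28,interpolation=2)[:600,:800])
E
```

```text
13.9833 [ 0.43  0.57 -0.5   1.53  0.29  1.12  2.27] 21.50640824172452 [664.75745183 -88.51596774 178.05685809]
[[ 3.  -0.6  4.3]
 [ 1.9  2.3  5.9]
 [ 1.   2.   6.2]
 [ 0.5  0.6  6.2]
 [ 1.7  1.6  4.4]]
scene knob 0.79 [663.8 -85.6 192.8] [276. 250.]
scene pointer 0.72 [687.9 -51.5  66.9] [288. 294.]
scene flag_tip 0.56 [685.7 -49.6  75.8] [289. 291.]
```

View pics/s3z.png

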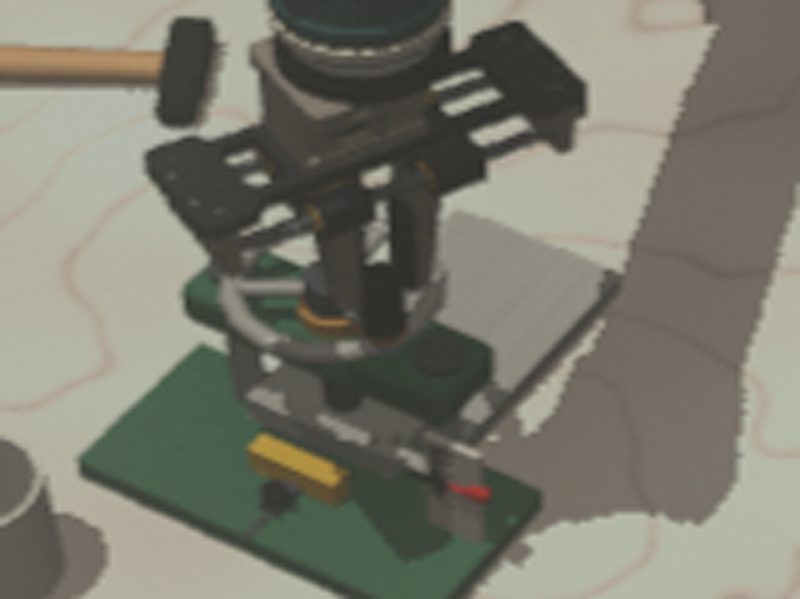

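```bash
python3 - <<'E'
from h import *
grip(0.45,5)
robot.servo_line(kp(48,232),feed=200)
robot.movep(kp(48,232),rotd(-42))
print(np.round(robot.observe()['joints'],2))
robot.servo_line(kp(48,178),feed=150)
grip(0.0,5)
print(robot.observe()['grip_width']*92)
F=crank(48,228,-42,feed=110)
o=robot.observe(); print(o['t'],np.round(o['joints'],2),o['grip_width']*92,o['tcp_pos']); print(F.round(1)[::3])
grip(0.45,5)
robot.servo_line(kp(228,240),feed=200)
robot.movep(*look([688,-50,68],30,40,320,210))
im=snap('wrist','w4.png')
pins('wrist',['knob','pointer','flag_tip','backstop','stop_face'])
o=robot.observe(); print(o['t'])
a=cv2.imread('pics/w4.png')[180:300,250:390]; cv2.imwrite('pics/w4z.png',cv2.resize(a,None,fx=5,fy=5,interpolation=2)[::-1,::-1])
E
```

```text
[-0.    0.47  0.12  1.51 -0.06  1.17 -0.6 ]
21.508109981644175
23.3583 [ 0.59  0.49 -0.51  1.66  0.27  1.06  2.4 ] 21.932242359818506 [ 600.35069532 -163.86172247  178.88484076]
[[-0.3  1.2  5.5]
 [-1.4  2.   7.6]
 [-2.3  1.   7.5]
 [ 1.1 -0.5  5.4]]
wrist pointer 0.79 [693.4 -53.8  75.3] [319. 240.]
wrist flag_tip 0.68 [785.2 108.7   1.2] [58. 92.]
wrist flag_tip 0.65 [689.9 -47.9  74.8] [312. 244.]
wrist backstop 0.61 [ 667.8 -136.3   21.7] [367. 211.]
wrist stop_face 0.81 [ 664.9 -135.7   30.4] [370. 218.]
27.7667
```

View pics/w4z.png

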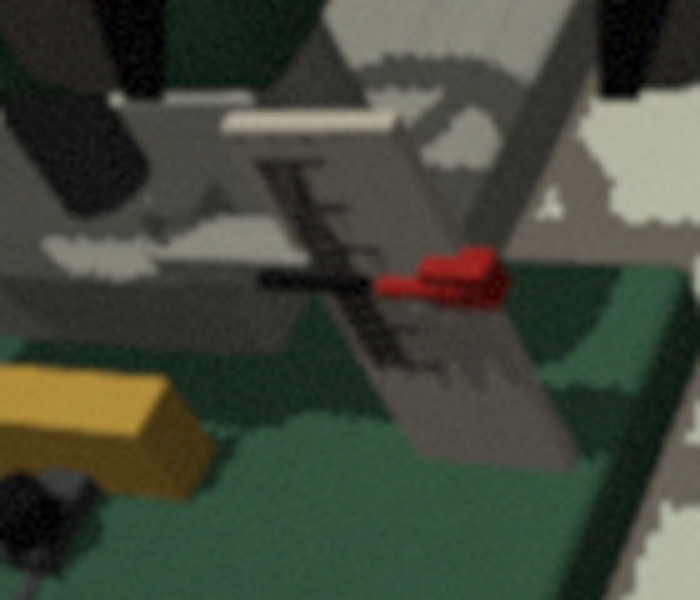

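```bash
python3 - <<'E'
from h import *
f=np.array([688.,-50,74]); yv=np.array([np.sin(np.radians(15.5)),np.cos(np.radians(15.5)),0]); xv=np.array([yv[1],-yv[0],0])
b=proj('wrist',f)
for n,d in [('y',yv),('x',xv),('z',np.array([0,0,1.]))]: print(n,((proj('wrist',f+d*5)-b)/5*-5).round(2),'zoom px per mm')
for yaw in [0,15,30,45]:
  for el in [22,30]:
    for D in [270,300]:
      for roll in [180,210,225]:
        p,r=look(f,yaw,el,D,roll)
        if kin.ik(p,r) is not None:
            R=Ro.from_rotvec(r).as_matrix(); p=np.array(p)
            print(yaw,el,D,roll,p.round(0),'tips',[(p+s*64*R[:,1]).round(0).tolist() for s in (1,-1)],'body',[(p-88*R[:,0]+s*95*R[:,1]).round(0).tolist() for s in (1,-1)])
E
```

```text
y [5.13 0.24] zoom px per mm
x [-2.41  4.55] zoom px per mm
z [-2.37 -4.13] zoom px per mm
45 22 270 210 [715. -10. 112.] tips [[745.0, -57.0, 142.0], [684.0, 38.0, 83.0]] body [[801.0, -22.0, 208.0], [710.0, 119.0, 120.0]]
45 22 270 225 [712.  -6. 110.] tips [[732.0, -50.0, 152.0], [692.0, 38.0, 68.0]] body [[780.0, -8.0, 220.0], [721.0, 123.0, 95.0]]
45 30 270 180 [717. -22. 121.] tips [[762.0, -67.0, 121.0], [672.0, 23.0, 121.0]] body [[827.0, -46.0, 185.0], [692.0, 88.0, 185.0]]
45 30 270 210 [710. -14. 119.] tips [[738.0, -64.0, 146.0], [683.0, 37.0, 91.0]] body [[787.0, -36.0, 221.0], [704.0, 114.0, 138.0]]
45 30 270 225 [709. -10. 116.] tips [[724.0, -58.0, 155.0], [693.0, 38.0, 77.0]] body [[765.0, -23.0, 232.0], [718.0, 120.0, 115.0]]
45 30 300 210 [729.   5. 134.] tips [[757.0, -46.0, 161.0], [701.0, 55.0, 106.0]] body [[805.0, -17.0, 236.0], [723.0, 132.0, 153.0]]
45 30 300 225 [727.   9. 131.] tips [[743.0, -39.0, 170.0], [711.0, 57.0, 92.0]] body [[783.0, -4.0, 247.0], [736.0, 138.0, 130.0]]
```

```bash
python3 - <<'E'
from h import *
f=np.array([688.,-50,74])
robot.movep(*look(f,45,30,270,180))
im=snap('wrist','w5.png')
pins('wrist',['pointer','flag_tip','stop_face'])
yv=np.array([np.sin(np.radians(15.5)),np.cos(np.radians(15.5)),0]); xv=np.array([yv[1],-yv[0],0])
b=proj('wrist',f)
for n,d in [('y',yv),('x',xv),('z',np.array([0,0,1.]))]: print(n,((proj('wrist',f+d*5)-b)/5*-6).round(2),'zoom px per mm')
o=robot.observe(); print(o['t'],np.round(o['contact_force'],1))
a=im[190:290,250:380,::-1]; cv2.imwrite('pics/w5z.png',cv2.resize(a,None,fx=6,fy=6,interpolation=2)[::-1,::-1])
E
```

```text
wrist pointer 0.95 [691.1 -50.4  76.8] [314. 240.]
wrist flag_tip 0.72 [687.7 -49.4  73.3] [310. 237.]
wrist stop_face 0.55 [ 664.2 -138.    27. ] [360. 237.]
y [4.31 3.78] zoom px per mm
x [-7.48  2.15] zoom px per mm
z [ 0.   -7.46] zoom px per mm
28.6333 [-1.1 -0.3  0.2]
```

View pics/w5z.png

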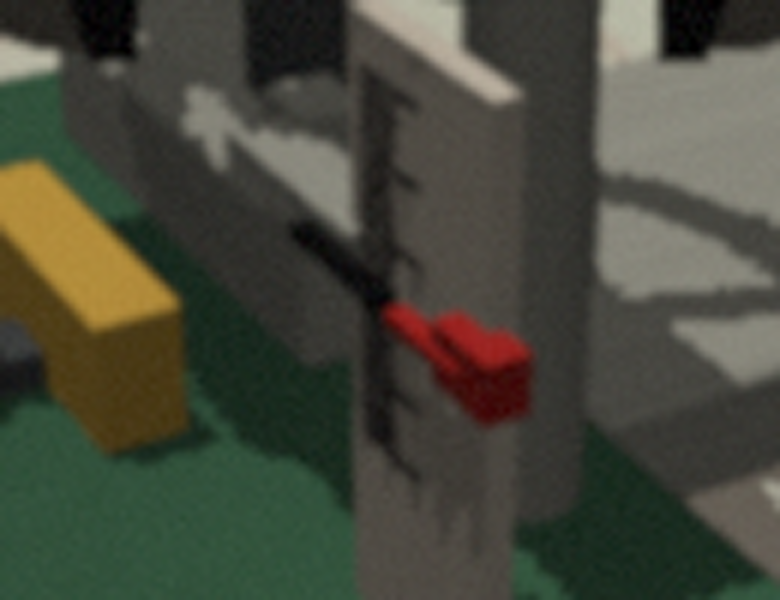

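```bash
python3 - <<'E'
from h import *
f=np.array([688.,-50,74])
p,r=look(f,66,30,270,180)
R=Ro.from_rotvec(r).as_matrix(); pp=np.array(p)
print(pp.round(0),'tips',[(pp+s*64*R[:,1]).round(0).tolist() for s in (1,-1)],'body',[(pp-88*R[:,0]+s*95*R[:,1]).round(0).tolist() for s in (1,-1)])
print(kin.ik(p,r) is not None)
robot.movep(p,r)
im=snap('wrist','w6.png')
pins('wrist',['pointer','flag_tip'])
yv=np.array([np.sin(np.radians(15.5)),np.cos(np.radians(15.5)),0]); xv=np.array([yv[1],-yv[0],0])
b=proj('wrist',f)
for n,d in [('y',yv),('x',xv),('z',np.array([0,0,1.]))]: print(n,((proj('wrist',f+d*5)-b)/5*-8).round(2),'zoom px per mm')
o=robot.observe(); print(o['t'],np.round(o['contact_force'],1))
a=im[205:275,265:365,::-1]; cv2.imwrite('pics/w6z.png',cv2.resize(a,None,fx=8,fy=8,interpolation=2)[::-1,::-1])
E
```

```text
[705. -13. 121.] tips [[763.0, -39.0, 121.0], [646.0, 13.0, 121.0]] body [[816.0, 3.0, 185.0], [643.0, 80.0, 185.0]]
True
wrist pointer 0.94 [690.2 -55.2  75.2] [317. 241.]
wrist pointer 0.68 [ 633.1 -130.4   36.3] [293. 253.]
wrist flag_tip 0.67 [ 632.2 -131.    36.5] [293. 254.]
y [1.81 5.8 ] zoom px per mm
x [-11.35   0.89] zoom px per mm
z [  0.01 -10.  ] zoom px per mm
29.1833 [ 0.5 -0.3 -0.5]
```

View pics/w6z.png

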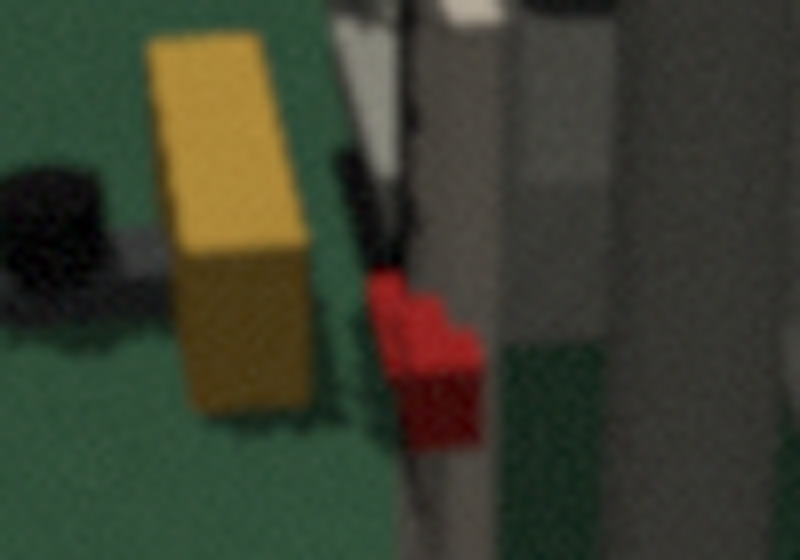

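```bash
python3 - <<'E'
import cv2,numpy as np
for f,r in [('w5',(190,290,250,380)),('w4',(180,300,250,390))]:
    a=cv2.imread(f'pics/{f}.png')[::-1,::-1].astype(int); H,W=a.shape[:2]
    # flipped crop bounds
    a=a[H-r[1]:H-r[0],W-r[3]:W-r[2]]
    g=a.sum(2)/3; red=a[:,:,2]-a[:,:,1]
    rows=(28,66) if f=='w5' else (44,70); cols=range(46,78) if f=='w5' else range(48,88)
    print(f)
    for c in cols:
        print(c,' '.join(f'{("R" if red[y,c]>60 else "")}{int(g[y,c])}' for y in range(*rows)))
E
```

```text
w5
46 118 93 64 56 56 59 56 54 51 45 46 44 50 46 45 48 42 46 47 44 45 45 46 44 46 46 42 45 37 33 34 30 34 31 29 31 31 33
47 128 114 87 65 56 56 58 53 52 43 41 43 44 48 45 47 49 44 46 46 44 44 47 44 45 44 43 44 47 38 33 32 30 32 34 33 33 34
48 130 127 110 83 58 53 55 57 46 30 29 30 40 43 46 44 47 48 46 48 45 43 47 41 45 47 45 47 46 47 38 34 35 34 27 30 35 36
49 135 130 124 107 76 56 52 50 46 29 11 10 30 41 44 50 49 50 47 43 47 46 48 48 47 46 46 51 43 45 44 40 34 27 30 30 34 37
50 134 133 132 126 107 80 59 51 40 22 16 10 13 29 43 45 51 50 52 47 50 50 49 46 50 47 49 53 48 52 46 52 41 33 32 35 30 32
51 133 132 132 133 124 103 78 55 42 19 14 8 9 22 34 47 53 53 54 52 52 51 53 54 56 53 51 50 55 55 52 52 48 36 33 30 34 30
52 133 134 132 135 132 123 100 74 48 28 19 12 17 13 26 37 50 56 53 51 53 55 54 54 53 56 53 53 54 53 54 55 48 36 30 33 33 30
53 135 134 133 134 132 131 119 95 66 44 27 22 8 10 15 34 43 52 56 54 56 50 55 56 55 55 53 52 55 52 52 56 40 38 28 30 30 33
54 131 136 134 134 131 131 129 114 88 64 42 27 18 14 13 12 33 44 50 56 58 51 56 52 54 58 54 55 54 53 54 48 44 36 26 30 32 32
55 1
[... 5493 characters left out ...]
40 30
80 75 77 73 73 77 73 75 74 74 72 72 R80 R76 R67 R55 54 58 60 59 61 56 44 49 53 52 48
81 76 73 75 75 74 73 75 75 74 75 75 R79 R76 R65 R56 52 58 64 62 60 58 48 47 57 63 57
82 75 76 77 77 76 76 74 74 74 73 73 R75 R75 R67 R55 51 60 70 66 62 57 47 43 56 59 61
83 77 73 75 77 75 77 75 75 76 78 70 R66 R65 R68 R57 49 60 72 68 61 56 49 50 59 62 61
84 77 74 74 75 75 72 77 77 R77 R73 R63 R51 R50 R59 R52 49 54 64 62 57 58 56 58 59 64 56
85 77 74 73 73 77 74 76 R78 R74 R75 R63 R48 R41 R53 R56 42 50 59 62 59 58 55 55 60 63 62
86 73 75 77 75 75 74 77 R79 R76 R75 R65 R48 R42 R54 R53 42 40 51 59 61 59 60 60 60 59 60
87 69 71 74 75 74 76 75 R78 R74 R72 R66 R53 R41 R50 R48 41 40 46 54 61 61 56 58 61 61 60
```

```bash
cat >> h.py <<'E'
AL=-15.5; U=np.array([np.cos(np.radians(AL)),np.sin(np.radians(AL))]); V=np.array([-U[1],U[0]])
def pp(x,y,z): q=AX+x*U+y*V; return [q[0],q[1],z]
E
python3 - <<'E'
from h import *
for x in (-225,-141): print([np.round(kin.ik(pp(x,0,z),rotd(90+AL)),2) if kin.ik(pp(x,0,z),rotd(90+AL)) is not None else None for z in (46,110)])
print(kin.ik([486,313,120],rotd(117)))
robot.movep([690,0,250],rotd(75))
grip(0.6,10)
robot.movep([486,313,140],rotd(117))
im=snap('wrist','w7.png'); pins('wrist',['gauge','gauge_grip','gauge_nose'])
print(robot.observe()['t'],np.round(robot.observe()['joints'],2))
m=((im[:,:,0].astype(int)-im[:,:,2])>70)
n,l,s,_=cv2.connectedComponentsWithStats(m.astype('uint8')); print(s[np.argsort(-s[:,4])][:4])
k=np.argsort(-s[1:,4])[0]+1
ys,xs=np.where(l==k); P=np.array([plane('wrist',(x,y),12)[:2] for x,y in list(zip(xs,ys))[::20]])
r=cv2.minAreaRect(P.astype('float32')); print(r, cv2.boxPoints(r).round(1))
E
```

```text
[array([-0.02,  0.32,  0.12,  2.26, -0.07,  0.57,  1.45]), array([-0.34,  0.2 ,  0.46,  2.23, -0.13,  0.73,  1.52])]
[array([ 0.11,  0.43,  0.  ,  2.06, -0.  ,  0.65,  1.41]), array([-0.09,  0.33,  0.23,  2.04, -0.11,  0.79,  1.51])]
[-0.67163179  0.42511659  0.05271486  1.8458743  -0.02840358  0.87132255
  1.43672328]
wrist gauge 0.92 [479.7 305.4   3. ] [311. 209.]
wrist gauge_grip 0.91 [481.6 315.5  43. ] [321. 228.]
wrist gauge_nose 0.9 [634.2 391.4   1.4] [317. 379.]
wrist gauge_nose 0.7 [310.3 420.2   9.5] [535.  89.]
32.875 [-0.61  0.4  -0.02  1.83  0.01  0.91  1.4 ]
[[     0      0    640    480 302549]
 [   298    197     36    193   4651]]
((551.968505859375, 348.0487365722656), (192.69183349609375, 29.24267578125), 28.589696884155273) [[460.4 314.8]
 [474.4 289.1]
 [643.6 381.3]
 [629.6 407. ]]
```

View pics/w7.png

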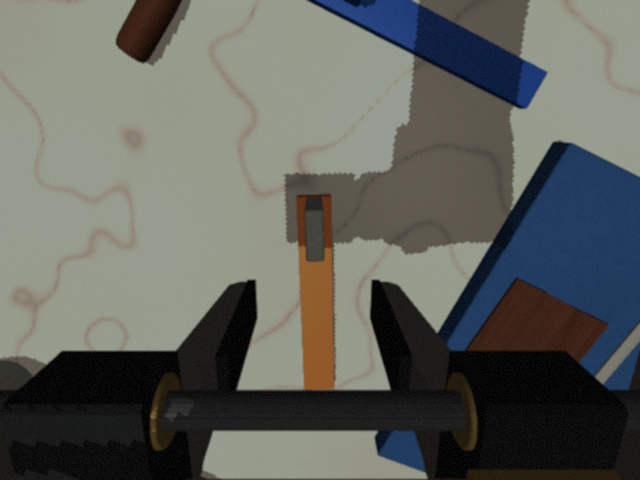

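```bash
python3 - <<'E'
from h import *
robot.servo_line([485,312,27],feed=200,rotation=rotd(118))
print(np.round(robot.observe()['contact_force'],1))
grip(0.0,30)
o=robot.observe(); print(o['t'],o['grip_width']*92,np.round(o['contact_force'],1),np.round(o['tcp_pos'],1))
robot.servo_line([485,312,110],feed=200)
im=snap('wrist','w8.png'); pins('wrist',['gauge','gauge_grip','gauge_nose'])
o=robot.observe(); print(o['t'],np.round(o['contact_force'],1),np.round(o['wrist_torque'],2),np.round(o['joints'],2))
snap('side','sd8.png')
E
```

```text
[ 0.  -0.2 -0.7]
34.2917 13.66203143276003 [-0.3 -0.3  2.2] [485.1 311.9  27.1]
wrist gauge 0.89 [479.5 307.4  88.8] [312. 259.]
wrist gauge 0.49 [483.7 310.8 126.7] [313. 293.]
wrist gauge_grip 0.75 [484.9 312.5 125.1] [315. 295.]
wrist gauge_nose 0.87 [309.6 421.9   6. ] [559.  97.]
35.0583 [-1.8  0.4 -3.1] [ 0.06  0.   -0.01] [-0.61  0.44 -0.02  1.85  0.01  0.85  1.42]
```

View pics/sd8.png

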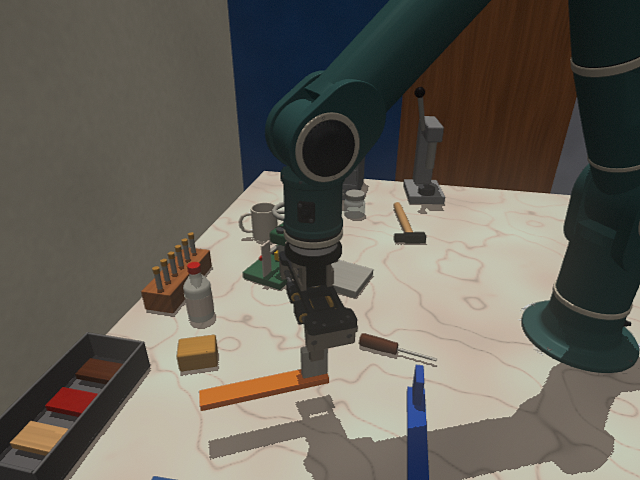

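View pics/w8.png

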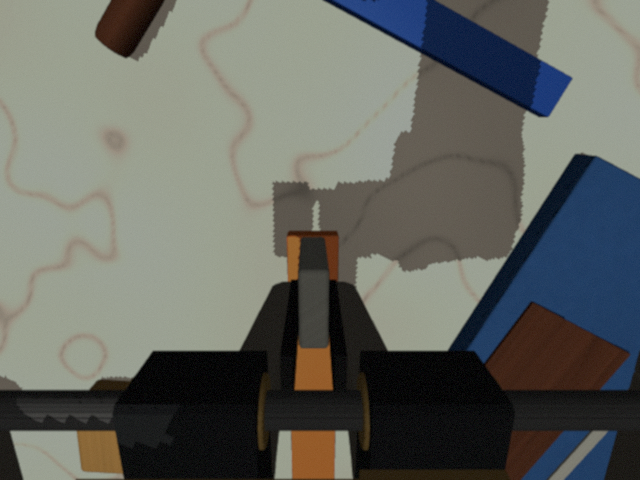

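```bash
python3 - <<'E'
from h import *
robot.servo_line(pp(-225,0,110),feed=160,rotation=rotd(90+AL))
robot.servo_line(pp(-225,0,51),feed=120)
f0=np.array(robot.observe()['contact_force']); print(f0.round(1))
for z in (50,49,48,47,46.5,46):
    robot.servo_line(pp(-225,0,z),feed=20); f=np.array(robot.observe()['contact_force']); print(z,f.round(1),np.round(robot.observe()['wrist_torque'],2))
    if f[2]-f0[2]>3: break
print(robot.observe()['t'])
snap('scene','s9.png'); snap('wrist','w9.png'); pins('wrist',['gauge','gauge_grip','stop_face','wheel_axis','platen']);pins('scene',['gauge_nose','gauge_grip'])
a=cv2.imread('pics/s9.png')[160:320,200:380]; cv2.imwrite('pics/s9z.png',cv2.resize(a,None,fx=4.4,fy=3.75,interpolation=2))
E
```

```text
[ 0.1 -0.4 -2.9]
50 [-0.6 -0.7 -3.7] [ 0.01  0.06 -0.  ]
49 [ 0.2 -0.6 -2.9] [0.12 0.04 0.03]
48 [-0.6  0.2 -3.8] [ 0.14  0.06 -0.  ]
47 [-0.9  0.1 -1.2] [0.14 0.05 0.03]
46.5 [-3.2  0.3  4.7] [ 0.09  0.49 -0.03]
39.5583
wrist gauge 0.93 [411.1 -69.6  21.5] [308. 258.]
wrist gauge_grip 0.88 [418.9 -62.8  64.9] [324. 297.]
scene gauge_nose 0.83 [313.2 425.4   9.7] [491. 241.]
scene gauge_nose 0.7 [415.3 -63.2  20.4] [314. 228.]
scene gauge_nose 0.63 [ 582.8 -111.9   25.1] [279. 267.]
scene gauge_grip 0.96 [317.9 250.7  46.7] [431. 220.]
```

View pics/s9z.png

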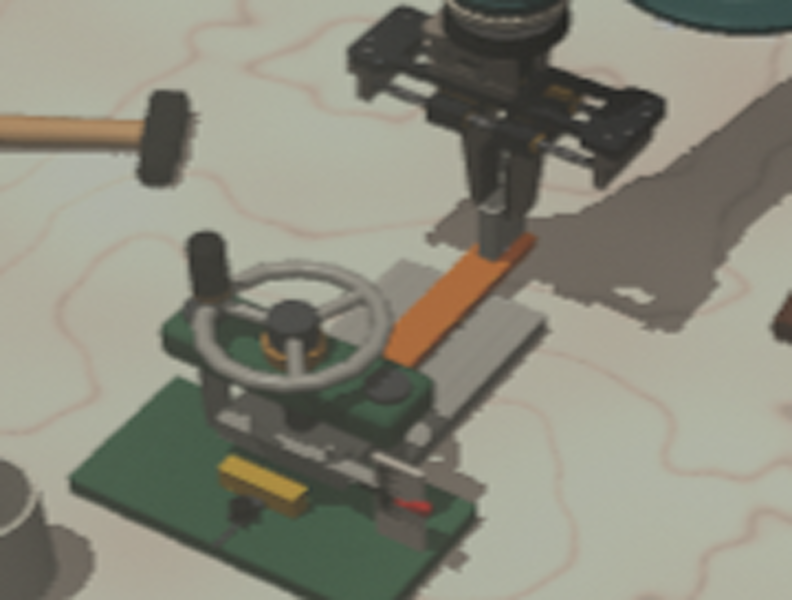

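View pics/w9.png

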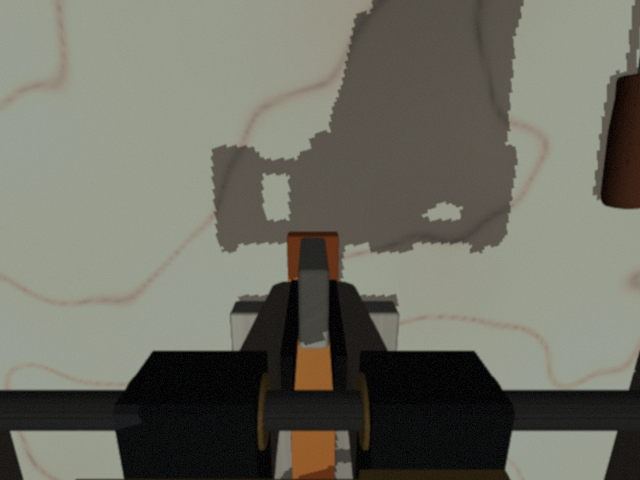

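```bash
python3 - <<'E'
from h import *
Z=47.0
robot.servo_line(pp(-225,0,Z),feed=30)
for x in (-205,-185,-168,-158,-153):
    robot.servo_line(pp(x,0,Z),feed=60); f=np.array(robot.observe()['contact_force']); print(x,(f[:2]@U).round(1),f.round(1))
    if abs(f[:2]@U)>9: break
print(robot.observe()['t'],robot.observe()['tcp_pos'])
snap('scene','s10.png'); pins('scene',['stop_face','gauge_grip'])
E
```

```text
-205 0.8 [ 0.9  0.2 -1.4]
-185 2.1 [ 2.1 -0.2 -2.4]
-168 1.2 [ 1.  -0.7 -1.3]
-158 0.9 [ 0.8 -0.2  0. ]
-153 -2.9 [-2.7  1.3  4. ]
42.225 [483.89445969 -85.50251264  46.9636267 ]
scene stop_face 0.51 [ 661.  -132.9   26. ] [262. 288.]
scene stop_face 0.29 [ 770.1 -269.9   -3.1] [197. 315.]
scene gauge_grip 0.8 [318.  248.1  44.2] [430. 221.]
scene gauge_grip 0.64 [481.  -83.5  61.3] [300. 233.]
```

```bash
python3 - <<'E'
from h import *
Z=47.4; x=-153
robot.servo_line(pp(x,0,Z),feed=20); base=[]
def fx(n=4):
    s=[]
    for _ in range(n):
        robot.hold(0.03); s.append(np.array(robot.observe()['contact_force']))
    return np.mean(s,0)
f0=fx(); print(f0.round(1), (f0[:2]@U).round(2))
while x<-132:
    x+=0.8; robot.servo_line(pp(x,0,Z),feed=20); f=fx(); a=f[:2]@U; print(round(x,1),a.round(1),f.round(1), np.round((np.array(robot.observe()['tcp_pos'])[:2]-AX)@U,1))
    if a<-5 : break
print(robot.observe()['t'])
E
```

```text
[ 0.  -0.  -3.8] 0.01
-152.2 0.2 [ 0.3  0.2 -3.5] -152.2
-151.4 -0.4 [-0.3  0.4 -3.4] -151.4
-150.6 0.1 [ 0.2  0.4 -3.6] -150.6
-149.8 -0.3 [-0.3 -0.  -4. ] -149.8
-149.0 0.0 [-0.  -0.1 -3.4] -149.0
-148.2 -0.0 [ 0.1  0.3 -3.3] -148.2
-147.4 -0.1 [-0.1 -0.  -3.4] -147.5
-146.6 0.4 [ 0.4 -0.1 -3.9] -146.6
-145.8 -0.6 [-0.5  0.3 -3.9] -145.8
-145.0 -0.1 [-0.2 -0.4 -3.1] -145.0
-144.2 0.1 [ 0.  -0.2 -3.4] -144.2
-143.4 -0.1 [-0.1  0.2 -3.4] -143.4
-142.6 -0.4 [-0.4  0.  -3.5] -142.6
-141.8 -0.5 [-0.5 -0.1 -3. ] -141.9
-141.0 -0.4 [-0.4  0.  -3.4] -141.0
-140.2 0.4 [ 0.5  0.5 -3.3] -140.2
-139.4 -1.2 [-1.1  0.6 -3. ] -139.8
-138.6 -4.9 [-4.8  1.2 -1.8] -139.7
-137.8 -7.3 [-6.9  2.4  0.3] -139.8
50.0417
```

```bash
python3 - <<'E'
from h import *
robot.servo_line(pp(-139.3,0,46.8),feed=20); robot.hold(0.1)
f=np.array(robot.observe()['contact_force']); print((f[:2]@U).round(1),f.round(1))
grip(0.35)
f=np.array(robot.observe()['contact_force']); print(f.round(1))
robot.servo_line(pp(-139.3,0,150),feed=150)
print(robot.observe()['t'])
snap('scene','s11.png'); pins('scene',['gauge_nose','stop_face','backstop','gauge','gauge_grip'])
p,r=look([660,-135,27],30,50,320,180)
robot.movep([560,60,260],rotd(75)); 
robot.movep([690,10,250],rotd(75))
robot.movep(*look([680,-70,50],30,50,320,180))
im=snap('wrist','w11.png'); pins('wrist',['pointer','flag_tip','stop_face','gauge_nose','backstop','gauge'])
print(robot.observe()['t'])
a=im[150:310,230:440,::-1]; cv2.imwrite('pics/w11z.png',cv2.resize(a,None,fx=3.75,fy=3.75,interpolation=2)[::-1,::-1])
a=cv2.imread('pics/s11.png')[200:340,200:360]; cv2.imwrite('pics/s11z.png',cv2.resize(a,None,fx=5,fy=4.28,interpolation=2)[:600,:800])
E
```

```text
-5.8 [-5.5  2.   2.3]
[-0.  -0.4  0.2]
51.6917
scene gauge_nose 0.82 [308.6 421.4   9.5] [490. 240.]
scene gauge_nose 0.54 [ 663.6 -134.    22.8] [261. 289.]
scene stop_face 0.66 [ 661.  -132.8   28.2] [262. 287.]
scene backstop 0.64 [ 664.4 -131.6   20.1] [262. 290.]
scene gauge 0.79 [317.  249.   -1.6] [428. 232.]
scene gauge 0.77 [496.5 -86.7  22.7] [298. 246.]
scene gauge_grip 0.85 [494.  -85.6  62.9] [298. 236.]
scene gauge_grip 0.69 [318.1 252.1  42.6] [431. 222.]
wrist pointer 0.67 [691.3 -49.1  74.1] [295. 238.]
wrist flag_tip 0.58 [690.1 -48.4  75. ] [293. 240.]
wrist stop_face 0.68 [ 660.4 -138.3   27.1] [363. 264.]
wrist stop_face 0.66 [ 664.  -137.1   26.1] [364. 260.]
wrist gauge_nose 0.64 [ 661.8 -137.6   26.6] [363. 262.]
wrist backstop 0.74 [ 665.3 -132.3   21.5] [360. 254.]
55.6167
```

View pics/w11z.png

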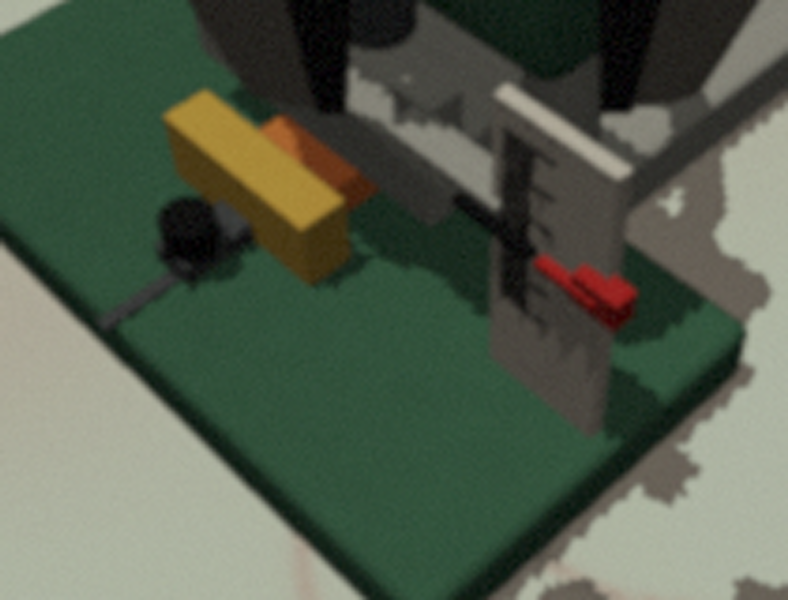

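View pics/s11z.png

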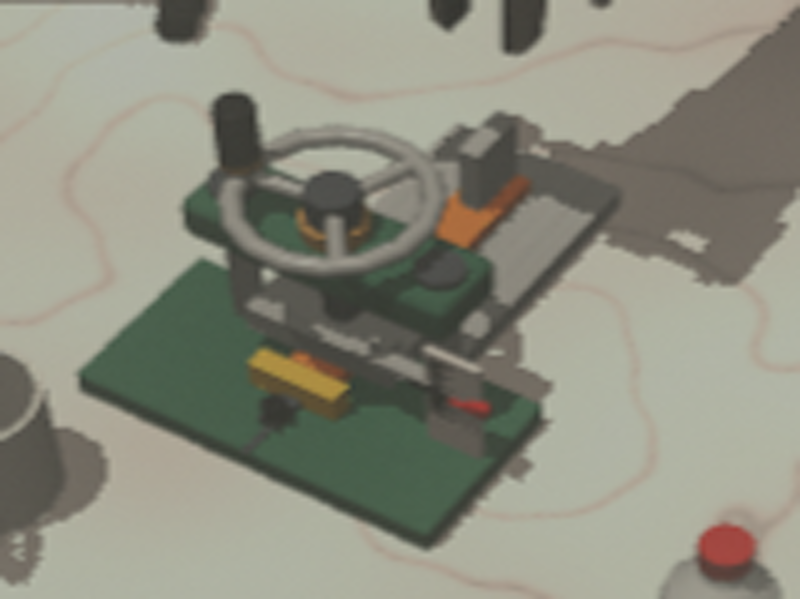

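```bash
python3 - <<'E'
from h import *
def z(p): 
    u=proj('wrist',p); return ((439-u[0])*3.75).round(0),((309-u[1])*3.75).round(0)
for n,p in [('stop top front L',pp(35,27,42)),('stop top front R',pp(35,-27,42)),('blade L at x=27',pp(27,15,32)),('blade L bottom x=27',pp(27,15,20)),('bladeR x=27',pp(27,-15,32))]: print(n,z(p))
o=robot.observe(); print(o['t'],np.round(o['contact_force'],1))
robot.job_done()
E
```

```text
stop top front L (np.float64(347.0), np.float64(202.0))
stop top front R (np.float64(207.0), np.float64(90.0))
blade L at x=27 (np.float64(342.0), np.float64(187.0))
blade L bottom x=27 (np.float64(346.0), np.float64(219.0))
bladeR x=27 (np.float64(266.0), np.float64(127.0))
55.6167 [ 0.4 -0.2  0.2]
the job is handed in; nothing more can be done
```

The job is done and handed in at 55.6 s of the 72 s allowed; `job_done()` gave no verdict.

- **Press:** I cranked the wheel anticlockwise by 465° in two strokes, which raises the platen about 10.3 mm. From three wrist views before inserting the gauge, I put the pointer within about 0.5 mm of the flag's height. A last view after the gauge was in place showed them level too.
- **Gauge:** I took the orange gauge by its handle, set it down on the apron and slid it in along the press's centre line until it touched the back stop. The force there rose to about 7 N while the tool stayed still, well below the stop's 18 N slip force. I then eased off, released it and withdrew.
- **Last checks:** The blade lies flat against the yellow stop, and the blade edges and stop corners I compared in the last wrist view lay within 1–2 mm of where a centred gauge would put them. The stop is in the same place in the scene picture as before the work. The tool force was about zero at hand-in, and I touched none of the other things.
- **Disagreements:** The network's heights for pointer and flag scattered by up to about 4 mm between views. I therefore relied on comparing the two directly in the pictures. I did not separately measure the gauge's angle and tilt after releasing it.

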